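# Shut the incubator and hold up the tube carrier

### The job

The tubes have come out of the small bench incubator: first push its open door shut until it snaps home on its catch, and only then pick up the two-tube carrier by its grip bar and hold it up for inspection, steady and level, its underside a good 10 cm clear of the bench, both tubes still fully down in their wells. Finish holding it in the air like that, resting on nothing but the gripper, with the door still shut, and leave the flask, the beaker and the tip box where they stand.

Things in the scene. Friction and masses are not known exactly. Their poses are not given: they have to be found in the camera images.
- incubator: White bench-top incubator fixed to the bench, 240 mm wide, 200 mm deep, 190 mm high, grey framed door on its front. Origin on bench level under the middle of the housing's front face; x points from the front into the housing, y to its left seen from the front, z up. Within 0.15 rad of facing the robot. Hinge on the right: the free edge swings out towards the robot.
- incubator_door (a joint): Door angle, rad: 0 = shut and seated, grows as it opens (max 1.6); starts 0.7 to 1.4. Hinge line upright at the housing's right front edge (x = 0, y = -0.120 m in the incubator's frame). Stays where left, friction under 2 N at the free edge. A sprung roller catch resists in the last 0.06 rad: 5 to 12 N at the free side are needed; past about 0.025 rad it draws the door home.
- door_hinge (a point): On the hinge line at half the door's height, 106 mm above the bench. Its frame turns with the door: y runs along the door from hinge to free edge, -x is the outer face's outward normal. The panel is 240 mm wide, 155 mm high (28 to 183 mm above the bench), between x = -0.016 (outer face) and x = 0 here.
- door_face (a point): Point on the outer face of the door, 180 mm from the hinge line and 170 mm above the bench, 13 mm below the door's top edge: a good place to push with the tips of the shut fingers, the hand staying above the door. Same axes as door_hinge, -x pointing out of the door. A small vertical pull handle stands 38 mm out of this face lower down, 223 mm from the hinge line, between 49 and 107 mm above the bench.
- carrier_grip (a point): Centre of the black grip bar of the white two-tube carrier, 160 mm above its underside; bar 12 mm wide (x), 60 mm long (y), 16 mm high, on two thin posts. Carrier 64 x 150 mm, base 8 mm thick, well plate at 46 to 54 mm, top of the bar at 168 mm. x across the bar (grasp along x from above), y along bar and carrier, z up. 0.2 to 0.42 kg plus tubes, balanced about the bar.
- well_a (a point): Fixed point of the carrier, 48 mm along its +y from the middle and 66.5 mm above its underside: where the middle of tube a is when the tube is fully down in its well.
- well_b (a point): The same at 48 mm along -y, for tube b.
- tube_a_mid (a point): Middle of a loose 50 ml screw-cap tube, 35 mm diameter and 117 mm tall, standing upright in well a of the carrier (38 mm hole), about 0.05 kg. Its top stands 125 mm above the carrier's underside.
- tube_b_mid (a point): Middle of the like tube standing in well b.
- flask_mid (a point): Bystander, leave it where it stands. Clear conical flask, 79 mm diameter, 137 mm high; point half-way up.
- beaker_b_mid (a point): Bystander, leave it where it stands. Clear beaker with a spout, about 102 mm diameter, 102 mm high; point half-way up.
- tip_box_pale_mid (a point): Bystander, leave it where it stands. Pale pipette tip box, 85 x 117 x 53 mm; point half-way up.
Not all that is in view belongs to the job. Leave any black look-alike of the part that bears tube_a_mid alone.

How it is judged (in metres and radians):
On the way, in this order (a step that is already met when the one before it is completed fails the run):
1. the door is shut and seated on its catch while the carrier still stands on the bench (value of joint incubator_door below 0.012 rad and height (world z) of carrier_grip below 0.17 m), for 0.2 s.
2. the carrier is lifted 10 cm clear of the bench in the gripper, level, with both tubes in their wells (height (world z) of carrier_grip above 0.26 m and angle between carrier_grip's own z axis and vertical below 0.12 rad and contact force between the fingers and carrier above 2 N and distance between tube_a_mid and well_a below 0.012 m and distance between tube_b_mid and well_b below 0.012 m and value of joint incubator_door below 0.012 rad), for 0.2 s.
At the end, for the whole second after the job is handed in: Door within 0.012 rad of shut; carrier gripped, underside over 100 mm above the bench, tilt under 0.12 rad, under 0.03 m/s and 0.2 rad/s, touching no incubator, flask, beaker or tip box; each tube within 12 mm of its seated place; bystanders within 30 mm of where they stood (all of step 2 and contact force between carrier and flask below 0.2 N and contact force between carrier and beaker_b below 0.2 N and contact force between carrier and tip_box_pale below 0.2 N and contact force between carrier and incubator below 0.2 N and linear speed of carrier below 0.03 m/s and angular speed of carrier below 0.2 rad/s and distance of each of flask_mid, beaker_b_mid, tip_box_pale_mid from where it was at the start of the episode below 0.03 m); the arm keeps its last pose, push and grip.
It fails at once if a tube comes out of its well (distance between tube_a_mid and well_a above 0.04 m or distance between tube_b_mid and well_b above 0.04 m).
It fails at once if the carrier is lifted while the door is not shut (height (world z) of carrier_grip above 0.19 m and value of joint incubator_door above 0.03 rad).
It fails at once if the flask, the beaker or the tip box is displaced by more than 30 mm (distance of any of flask_mid, beaker_b_mid, tip_box_pale_mid from where it was at the start of the episode above 0.03 m).
It also fails if it takes over 58 s, if anything falls off the work surface, if the arm or the gripper's body presses on something with over 40 N, if the wrist force passes 120 N, or if a joint passes its speed limit or range.

### The arm

A 6-joint arm with a two-finger parallel gripper is mounted at the origin on a cart in front of the work surface, level with it; the furniture and walls round the work are solid. World frame = base frame: x ahead of the robot, y to its left, z up, the work surface at z = 0. Lengths are in mm, angles in rad, forces in N, time in s.
With the tool pointing down it reaches from about 425 to 950 mm from the base axis. Payload 14.7 kg.
Tool frame: the origin (TCP) lies midway between the tips of the shut fingers; the grasp point (between the pads) lies 19 mm behind it; z points along the fingers, y is the line along which they close (so a half turn about z gives the same grasp; the last joint's range is limited). The gripper opens to 85 mm and grips with 20 to 120 N. Pads are 22 mm wide; open, the fingers measure 114 mm over their backs; the gripper's body (76 mm by 85 mm) begins 54 mm behind the grasp point. The pads swing forward as they close: fully open they stand 13 mm farther back than shut.
Start: joints at [-1.224, 0.48, 1.596, -0, 1.065, -0.047], TCP at [249.42, -600.235, 207.897] pointing down, gripper open.
Joint ranges: [-2.75, 2.75], [-0.82, 2.05], [0.23, 2.67], [-1.56, 4.7], [0.09, 2.69], [-2.92, 2.92]. Speed limits (rad/s): [1.89, 1.89, 2.39, 3.01, 3.01, 3.01].

### API

Orientations are given as a rotation vector (axis times angle).
In Python, from rig import get_state, vision, bot gives the robot as it stands.
- The arm moves only by the tool servo_tool, never from a script. Its argument "series" is a list of rows, each a list of 6 numbers: the shift along the tool's x, y, z in mm, then the turn, a rotation vector about the tool's x, y, z in degrees. A call has exactly 5 rows; each row shifts and turns the commanded pose from where the row before left it, along the tool's axes as they then stand; what a row does not reach is not made up. A row lasts 1/8 s, in which the tool goes at most 62.5 mm and 10.7 degrees, less where a joint would pass 70% of its speed; a pose out of reach is approached as far as the arm can. A call with a gripper value outside its range is refused whole. "fingers" is the gripper command: -1 is fully open, 1 is shut, values between are in proportion, set as the call begins (left out, the last holds). The fingers move at their own pace and stop on an object; "force" is the grip in N (left out, the last holds). Time passes only in rows, so rows that do not move let the fingers close, or fill a call up. It gives the time, the measured TCP pose, the force, the opening and the grip force at its end, in the units of the state.
- get_state(): the state, without advancing time (a new reading comes with each control period).
- vision.snapshot(name): name is "scene" or "top"; returns (picture, depth): 384x512x3 uint8, red, green, blue; 384x512 float32, mm along the optical axis (not along the pixel's ray), 0 where there is no reading.
- vision.camera_info(name): a dict with "fx", "fy", "cx", "cy" (pixels), "dist_coeffs" ([k1, k2, p1, p2, k3] as OpenCV has them; the pictures are not rectified), "cam_to_world" (4x4, takes a point from camera to world coordinates). Camera axes: x right, y down, z forward; pixel columns grow to the right and rows downward; lengths in mm; the calibration is good to about 2 mm. A picture is of the moment at which its call begins. camera_info takes no time and is no camera call.
- bot.sign_off(): hands the job in; it is judged then, once.
The state is a dict: "clock": time; "qpos": joint angles; "joint_vel": joint speeds; "effort": joint torques, N m; "position": TCP position; "tcp_rot": TCP orientation; "wrist_force": force on the tool from outside, world axes, zero at the start; "torque": the same for the moment, N m; "finger_gap": finger opening in mm; "finger_force": force on a finger pad.
Only numpy, scipy, OpenCV 4.12 (cv2) and the standard library are available. Lean on these libraries where they do the work, as an engineer would, in place of code of your own. Each camera call takes 0.05 s, during which the arm holds its last target. There are 200 camera calls.

## Working session

There is one attempt and no reset: what is moved stays moved. The work goes in short steps, Python scripts to look and compute and a tool call to move; the robot and the scene stay as the last step left them, time stands still between calls to the robot, and variables do not carry over. Pictures are saved under pics/ and viewed, at most 10 in all, crops included, and the job is handed in when it is done.

Besides the shell and the picture viewer there is one more tool, called by a JSON object that holds its "api" and its "payload". servo_tool: Moves the arm, as the interface text tells. Its arguments: {"type":"object","properties":{"series":{"type":"array","items":{"type":"array","items":{"type":"number"}}},"fingers":{"type":"number"},"force":{"type":"number"}},"required":["series"]}

```bash
mkdir -p pics; ls; cat > h.py <<'E'
import numpy as np, cv2
from rig import get_state, vision, bot
from scipy.spatial.transform import Rotation as R
def cloud(name):
    p,d=vision.snapshot(name); c=vision.camera_info(name)
    K=np.array([[c['fx'],0,c['cx']],[0,c['fy'],c['cy']],[0,0,1]]); T=np.array(c['cam_to_world'])
    h,w=d.shape; u,v=np.meshgrid(np.arange(w),np.arange(h))
    n=cv2.undistortPoints(np.stack([u,v],-1).reshape(-1,1,2).astype(np.float64),K,np.array(c['dist_coeffs'],float)).reshape(h,w,2)
    P=np.dstack([n,np.ones((h,w))])*d[...,None]
    W=P@T[:3,:3].T+T[:3,3]; W[d==0]=np.nan
    return p,W
E
python3 - <<'E'
from h import *
for n in('scene','top'):
    p,W=cloud(n); cv2.imwrite(f'pics/{n}0.png',p[...,::-1]); np.savez(f'{n}0.npz',p=p,W=W)
    print(np.array(vision.camera_info(n)['cam_to_world']).round(2), np.isnan(W[...,0]).mean())
s=get_state();print(s)
E
```

```text
pics
[[-6.6000e-01 -4.1000e-01  6.4000e-01 -1.5875e+02]
 [-7.5000e-01  3.5000e-01 -5.5000e-01  7.3509e+02]
 [-0.0000e+00 -8.4000e-01 -5.4000e-01  7.9013e+02]
 [ 0.0000e+00  0.0000e+00  0.0000e+00  1.0000e+00]] 0.00390625
[[-3.00000e-02 -9.90000e-01  1.30000e-01  4.78420e+02]
 [-1.00000e+00  2.00000e-02 -1.00000e-02  7.35800e+01]
 [ 1.00000e-02 -1.30000e-01 -9.90000e-01  1.09278e+03]
 [ 0.00000e+00  0.00000e+00  0.00000e+00  1.00000e+00]] 0.0039825439453125
{'clock': 0.1, 'qpos': array([-1.22362245e+00,  4.80764283e-01,  1.59681885e+00, -7.15047994e-07,
        1.06509589e+00, -4.66029792e-02]), 'joint_vel': array([-0.0001052 , -0.00123335, -0.00100329, -0.00157908, -0.00086217,
       -0.00071681]), 'effort': array([ 2.31170336e-03, -9.52256656e+01, -4.31041181e+01, -4.64505265e-04,
        5.25928059e-03, -3.90595324e-05]), 'position': array([ 249.27310432, -599.8713715 ,  207.33674522]), 'tcp_rot': array([-3.07984371e+00, -6.14345092e-01,  2.56375957e-04]), 'wrist_force': array([ 0.12530947, -0.59137549, -0.19325978]), 'torque': array([-0.02865022,  0.03725945, -0.03176453]), 'finger_force': 0.0, 'finger_gap': 85.4900607837671}
```

View pics/scene0.png

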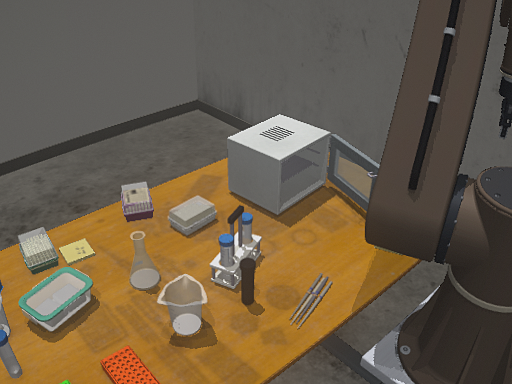

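View pics/top0.png

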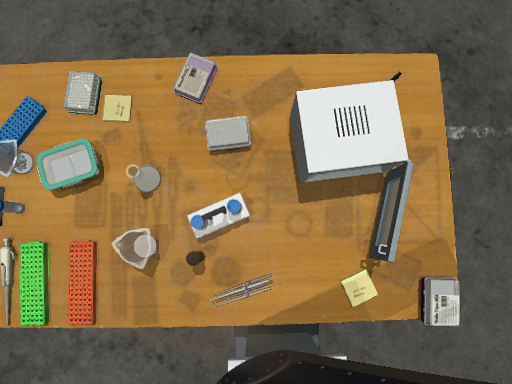

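Scene view: white carrier with blue-capped tubes at scene (236,250), top (218,216). Its black grip bar is at scene (236,215). The incubator is at top (352,130), and its door is open with the hinge at (408,163) and the free edge at (383,258). Things that could be taken for the carrier or bar are the dark cylinder at top (195,258), the pale box at (228,133) and the racks on the left. I choose the white carrier.

```bash
cat > m.py <<'E'
from h import *
a=np.load('top0.npz');b=np.load('scene0.npz')
p,W=a['p'],a['W']
def at(u,v,r=2): return np.nanmedian(W[v-r:v+r+1,u-r:u+r+1].reshape(-1,3),0).round(0)
for n,q in dict(flask=(147,178),beaker=(140,247),box=(228,133),dark=(195,257),capL=(198,221),capR=(235,207),inc=(320,160),tweez=(243,290),boxR=(440,300)).items(): print(n,at(*q))
# incubator roof
for nm,D in (('top',a),('scene',b)):
    P=D['W'];I=D['p'].astype(int); hsv=cv2.cvtColor(D['p'],cv2.COLOR_RGB2HSV)
    m=(P[...,2]>180)&(P[...,2]<200)&(P[...,0]>450)&(P[...,1]<0)
    m=m&(I.min(2)>150)
    pts=P[m]; r=cv2.minAreaRect(pts[:,:2].astype(np.float32)); print(nm,'roof',m.sum(),np.median(pts[:,2]),r,cv2.boxPoints(r).round(0).tolist())
    # door top edge
    m=(P[...,2]>168)&(P[...,2]<192)&(P[...,0]>250)&(P[...,1]<-230)&(I.max(2)<190)
    if nm=='top': m[:,:370]=0; m[:160]=0
    if m.sum()>5:
        r=cv2.minAreaRect(P[m][:,:2].astype(np.float32)); print(nm,'door',m.sum(),np.median(P[m][:,2]),r,cv2.boxPoints(r).round(0).tolist())
    # caps
    m=(hsv[...,0]>95)&(hsv[...,0]<120)&(hsv[...,1]>120)&(P[...,2]>110)&(P[...,2]<135)&(P[...,0]>300)&(P[...,0]<650)
    n,l,st,c=cv2.connectedComponentsWithStats(m.astype(np.uint8))
    for i in range(1,n):
        if st[i,4]>20:
            q=P[l==i]; print(nm,'cap',c[i].round(),st[i,4],cv2.minEnclosingCircle(q[:,:2].astype(np.float32)),q[:,2].max().round(1))
    m=(P[...,2]>150)&(P[...,2]<176)&(I.max(2)<90)&(P[...,0]>350)&(P[...,0]<650)&(P[...,1]>0)&(P[...,1]<250)
    if m.sum()>3:
        q=P[m]; print(nm,'bar',m.sum(),cv2.minAreaRect(q[:,:2].astype(np.float32)),np.percentile(q[:,2],[5,50,98]).round(1))
    # dark cylinder
    m=(I.max(2)<90)&(P[...,2]>60)&(P[...,2]<150)&(P[...,0]>280)&(P[...,0]<480)&(P[...,1]>20)&(P[...,1]<250)
    if m.sum(): q=P[m];print('dark',m.sum(),q.min(0).round(),q.max(0).round())
E
python3 m.py
python3 - <<'E'
from h import *
p=np.load('top0.npz')['p'][170:290,150:290][...,::-1];q=np.load('scene0.npz')['p'][190:320,190:290][...,::-1]
p=cv2.resize(p,(400,343),interpolation=2);q=cv2.resize(q,(264,343),interpolation=2)
cv2.imwrite('pics/crop.png',np.hstack([p,q]))
E
```

```text
flask [634. 354.  65.]
beaker [454. 390.   3.]
box [753. 141.  52.]
dark [430. 222. 116.]
capL [516. 213. 124.]
capR [548. 122. 123.]
inc [647. -80. 191.]
tweez [333. 111.   6.]
boxR [ 298. -396.   69.]
top roof 7843 190.46366621723575 ((641.5562133789062, -170.68141174316406), (378.0086975097656, 243.713134765625), 6.001189231872559) [[441.0, -69.0], [466.0, -312.0], [842.0, -272.0], [817.0, -30.0]]
top door 899 182.81837862602117 ((527.1847534179688, -266.20684814453125), (69.7104263305664, 238.8409881591797), 89.19731903076172) [[407.0, -299.0], [646.0, -303.0], [647.0, -233.0], [408.0, -230.0]]
top cap [233. 206.] 134 ((550.9332885742188, 125.74913024902344), 16.301584243774414) 129.4
top cap [197. 222.] 128 ((515.5852661132812, 214.73446655273438), 15.51851749420166) 129.0
top bar 116 ((533.2109375, 170.35736083984375), (11.395142555236816, 57.07786560058594), 20.516469955444336) [161.4 167.6 171.1]
dark 180 [410. 210.  62.] [442. 244. 123.]
scene roof 2266 190.51252315126925 ((726.27001953125, -157.11276245117188), (200.84722900390625, 247.39813232421875), 5.839139461517334) [[614.0, -44.0], [639.0, -290.0], [839.0, -270.0], [814.0, -24.0]]
scene door 1861 180.33213174673563 ((1690.275390625, -820.1524658203125), (1178.6927490234375, 2526.192626953125), 89.97396087646484) [[427.0, -1409.0], [2953.0, -1410.0], [2954.0, -231.0], [427.0, -230.0]]
scene cap [246. 216.] 72 ((548.9389038085938, 128.5127410888672), 17.933504104614258) 128.2
scene cap [226. 238.] 106 ((512.9656372070312, 217.54653930664062), 17.301856994628906) 128.4
scene cap [  2. 335.] 55 ((563.590576171875, 728.4205932617188), 15.826972961425781) 119.5
scene bar 145 ((531.224609375, 172.94432067871094), (12.882058143615723, 61.689849853515625), 22.2794189453125) [154.5 165.9 170.2]
dark 368 [407. 214.  60.] [439. 248. 121.]
```

View pics/crop.png

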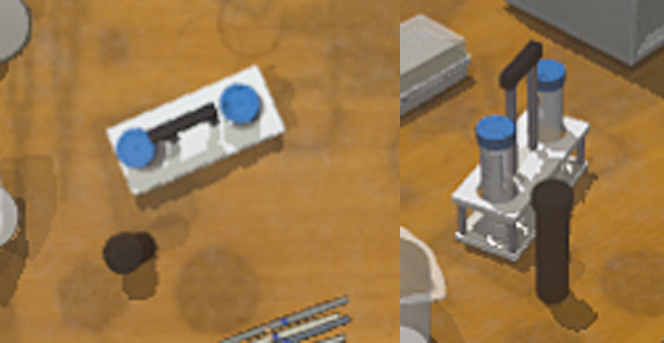

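```bash
python3 - <<'E'
from h import *
a=np.load('top0.npz');P=a['W']
m=(P[...,2]>178)&(P[...,2]<187)&(P[...,0]>300)&(P[...,1]<-200); m[:165]=0;m[:,:372]=0;m[:,415:]=0
q=P[m][:,:2].astype(np.float32);r=cv2.minAreaRect(q);print(m.sum(),r,cv2.boxPoints(r).round(0).tolist())
vx,vy,x0,y0=cv2.fitLine(q,cv2.DIST_HUBER,0,.01,.01).ravel();print(vx,vy,x0,y0)
inc=np.radians(5.9);
# roof front edge in top: right end
m=(P[...,2]>186)&(P[...,2]<196)&(P[...,0]>560)&(P[...,1]<-20)&(P[...,1]>-330);q2=P[m][:,:2].astype(np.float32);r=cv2.minAreaRect(q2);print(r,cv2.boxPoints(r).round(0).tolist())
ang=np.arctan2(-abs(vx),vy*np.sign(-vx)) if 1 else 0
d=np.array([vx,vy]);d=d if d[0]<0 else -d
th=np.arctan2(-d[0],d[1])-0.103;print('theta',th)
t=(q-[x0,y0])@d;n=(q-[x0,y0])@np.array([-d[1],d[0]]);print(np.percentile(t,[0,2,98,100]),np.percentile(n,[1,50,99]))
E
```

```text
727 ((524.7550659179688, -263.2471618652344), (227.40835571289062, 95.58717346191406), 5.108639240264893) [[407.0, -226.0], [416.0, -321.0], [642.0, -301.0], [634.0, -206.0]]
0.96270996 -0.2705356 518.07983 -261.63654
((690.759033203125, -167.90829467773438), (280.9623107910156, 250.69802856445312), 5.872565746307373) [[538.0, -58.0], [564.0, -307.0], [843.0, -278.0], [818.0, -29.0]]
theta 1.1938471
[-119.94069672 -114.87862213  108.45635864  112.87115479] [-7.74579760e+00 -9.35618393e-03  9.38739996e+00]
```

{"api": "servo_tool", "payload": {"series": [[0, 0, 0, 0, 0, -10.5], [0, 0, 0, 0, 0, -10.5], [0, 0, 0, 0, 0, -10.5], [0, 0, 0, 0, 0, -10.5], [0, 0, 0, 0, 0, -10.5]], "fingers": 1, "force": 80}}

```text
clock: 0.72
position: [249.3, -600.0, 207.5]
tcp_rot: [-2.485, -1.921, -0.0]
wrist_force: [0.5, 0.1, -0.0]
finger_gap: 0.2
finger_force: 0.0
```

{"api": "servo_tool", "payload": {"series": [[0, 0, 0, 0, 0, -10.5], [0, 0, 0, 0, 0, -4.4], [40, 30, 0, 0, 0, 0], [40, 30, 0, 0, 0, 0], [0, 0, 0, 0, 0, 0]]}}

```text
clock: 1.35
position: [311.0, -517.5, 207.7]
tcp_rot: [-2.218, -2.223, -0.001]
wrist_force: [-0.1, -0.7, -1.0]
finger_gap: 0.1
finger_force: 0.0
```

{"api": "servo_tool", "payload": {"series": [[45, 30, 0, 0, 0, 0], [45, 30, 0, 0, 0, 0], [45, 30, 14, 0, 0, 0], [45, 30, 14, 0, 0, 0], [15, 10, 14, 0, 0, 0]]}}

```text
clock: 1.98
position: [440.7, -323.6, 165.4]
tcp_rot: [-2.22, -2.223, -0.0]
wrist_force: [-0.2, -0.7, 0.6]
finger_gap: 0.3
finger_force: 0.0
```

{"api": "servo_tool", "payload": {"series": [[0, 9, 0, 0, 0, 0], [10, 5, 0, 0, 0, 0], [10, 3, 0, 0, 0, 0], [10, 1, 0, 0, 0, 0], [10, 1, 0, 0, 0, 0]]}}

```text
clock: 2.6
position: [458.4, -284.9, 166.1]
tcp_rot: [2.222, 2.22, 0.0]
wrist_force: [-1.1, -0.0, 0.2]
finger_gap: 0.2
finger_force: 0.0
```

{"api": "servo_tool", "payload": {"series": [[10, 0, 0, 0, 0, 0], [10, 1, 0, 0, 0, 0], [10, 2, 0, 0, 0, 0], [10, 2, 0, 0, 0, 0], [10, 3, 0, 0, 0, 0]]}}

```text
clock: 3.22
position: [466.8, -234.7, 165.9]
tcp_rot: [-2.222, -2.221, -0.0]
wrist_force: [0.4, -0.8, -0.2]
finger_gap: 0.1
finger_force: 0.0
```

{"api": "servo_tool", "payload": {"series": [[10, 4, 0, 0, 0, 0], [10, 4, 0, 0, 0, 0], [9, 4, 0, 0, 0, 0], [9, 5, 0, 0, 0, 0], [8, 5, 0, 0, 0, 0]]}}

```text
clock: 3.85
position: [489.0, -188.8, 165.9]
tcp_rot: [-2.222, -2.221, 0.0]
wrist_force: [0.4, 0.1, -0.5]
finger_gap: 0.1
finger_force: 0.0
```

Force is low, so I'll check the door.

```bash
python3 - <<'E'
from h import *
p,W=cloud('top');s,_=cloud('scene')
cv2.imwrite('pics/d1.png',np.hstack([cv2.resize(p[100:300,270:470],(400,400)),cv2.resize(s[80:280,200:400],(400,400))])[...,::-1])
E
```

```text
(no output)
```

View pics/d1.png

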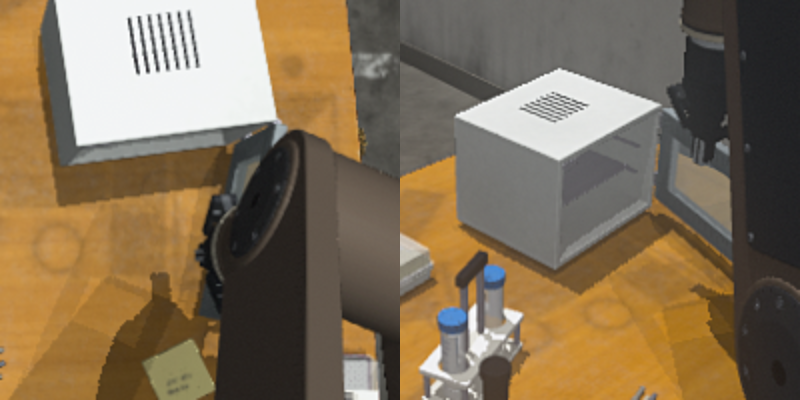

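```bash
python3 - <<'E'
from h import *
for n in('top','scene'):
    p,P=cloud(n)
    m=(P[...,2]>176)&(P[...,2]<187)&(P[...,0]>400)&(P[...,0]<625)&(P[...,1]<-100)&(P[...,1]>-330)
    q=P[m]; print(n,m.sum())
    o=np.argsort(q[:,0]); print(q[o][::max(1,len(o)//25)].round(0).tolist())
E
```

```text
top 19
[[614.0, -282.0, 180.0], [616.0, -284.0, 182.0], [617.0, -284.0, 176.0], [617.0, -285.0, 185.0], [618.0, -283.0, 185.0], [619.0, -284.0, 177.0], [620.0, -286.0, 185.0], [620.0, -289.0, 183.0], [621.0, -285.0, 181.0], [621.0, -284.0, 177.0], [622.0, -291.0, 185.0], [622.0, -286.0, 183.0], [623.0, -289.0, 182.0], [623.0, -285.0, 180.0], [624.0, -112.0, 186.0], [624.0, -115.0, 184.0], [624.0, -118.0, 183.0], [625.0, -294.0, 182.0], [625.0, -292.0, 183.0]]
scene 93
[[484.0, -246.0, 181.0], [485.0, -244.0, 178.0], [488.0, -251.0, 184.0], [492.0, -248.0, 177.0], [494.0, -250.0, 185.0], [496.0, -250.0, 178.0], [498.0, -250.0, 186.0], [500.0, -262.0, 185.0], [502.0, -252.0, 181.0], [504.0, -251.0, 177.0], [507.0, -258.0, 183.0], [509.0, -256.0, 183.0], [510.0, -253.0, 183.0], [513.0, -261.0, 186.0], [518.0, -263.0, 183.0], [577.0, -270.0, 177.0], [591.0, -272.0, 180.0], [600.0, -274.0, 179.0], [602.0, -282.0, 179.0], [604.0, -279.0, 186.0], [610.0, -282.0, 183.0], [614.0, -286.0, 183.0], [618.0, -282.0, 183.0], [619.0, -284.0, 179.0], [621.0, -286.0, 184.0], [622.0, -104.0, 186.0], [623.0, -101.0, 184.0], [623.0, -117.0, 185.0], [623.0, -125.0, 184.0], [624.0, -102.0, 180.0], [624.0, -118.0, 186.0]]
```

```bash
python3 - <<'E'
from h import *
p,P=cloud('scene')
print(get_state()['position'],get_state()['qpos'].round(3))
for v in range(140,166,3): print(v,[tuple(P[v,u].round(0).astype(int)) for u in range(340,362,5)])
q=P[(P[...,0]>400)&(P[...,0]<560)&(P[...,1]<-140)&(P[...,1]>-240)&(P[...,2]>130)&(P[...,2]<230)]
for z in range(130,230,10):
    k=q[(q[:,2]>=z)&(q[:,2]<z+10)]
    if len(k): print(z,len(k),k.min(0).round(),k.max(0).round())
cv2.imwrite('pics/d2.png',cv2.resize(p[100:220,300:400],(600,720)[:2] if 0 else (500,600),interpolation=2)[...,::-1])
E
```

```text
[ 488.65793034 -189.45335174  165.87105178] [-0.428  0.357  1.928 -0.     0.857 -0.427]
140 [(np.int64(522), np.int64(-179), np.int64(243)), (np.int64(508), np.int64(-181), np.int64(247)), (np.int64(494), np.int64(-185), np.int64(251)), (np.int64(471), np.int64(-174), np.int64(264)), (np.int64(471), np.int64(-197), np.int64(256))]
143 [(np.int64(590), np.int64(-272), np.int64(177)), (np.int64(506), np.int64(-182), np.int64(239)), (np.int64(491), np.int64(-183), np.int64(244)), (np.int64(472), np.int64(-178), np.int64(253)), (np.int64(472), np.int64(-199), np.int64(246))]
146 [(np.int64(590), np.int64(-274), np.int64(167)), (np.int64(569), np.int64(-269), np.int64(177)), (np.int64(492), np.int64(-186), np.int64(234)), (np.int64(473), np.int64(-181), np.int64(243)), (np.int64(460), np.int64(-183), np.int64(248))]
149 [(np.int64(585), np.int64(-269), np.int64(161)), (np.int64(565), np.int64(-266), np.int64(170)), (np.int64(489), np.int64(-182), np.int64(228)), (np.int64(475), np.int64(-185), np.int64(233)), (np.int64(457), np.int64(-181), np.int64(241))]
152 [(np.int64(591), np.int64(-2
[... 726 characters left out ...]
.int64(-274), np.int64(119)), (np.int64(561), np.int64(-267), np.int64(131)), (np.int64(482), np.int64(-179), np.int64(196)), (np.int64(514), np.int64(-249), np.int64(158)), (np.int64(496), np.int64(-248), np.int64(166))]
164 [(np.int64(582), np.int64(-273), np.int64(110)), (np.int64(560), np.int64(-267), np.int64(122)), (np.int64(539), np.int64(-262), np.int64(133)), (np.int64(520), np.int64(-260), np.int64(141)), (np.int64(497), np.int64(-251), np.int64(155))]
180 2 [ 479. -240.  182.] [ 486. -203.  186.]
190 20 [ 474. -194.  191.] [ 496. -176.  200.]
200 42 [ 471. -198.  200.] [ 500. -176.  210.]
210 42 [ 473. -195.  210.] [ 502. -174.  220.]
220 33 [ 472. -195.  220.] [ 500. -177.  230.]
```

View pics/d2.png

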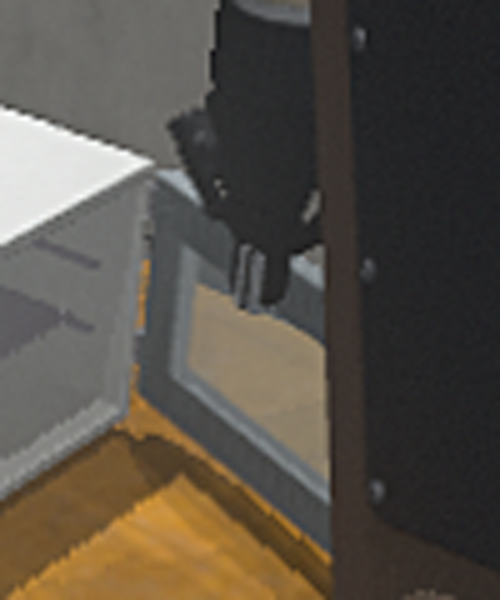

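The scene crop shows the true fingertip at about z = 190 near px (351,162), roughly 25 mm higher than the reported TCP. The shut fingers passed over the door without moving it. I'll go back over the door and push lower.

{"api": "servo_tool", "payload": {"series": [[0, 0, -15, 0, 0, 0], [0, 0, -15, 0, 0, 0], [-40, -15, 0, 0, 0, 0], [-40, -10, 0, 0, 0, 0], [-35, -10, 0, 0, 0, 0]]}}

```text
clock: 4.72
position: [453.5, -306.1, 197.4]
tcp_rot: [2.221, 2.219, 0.0]
wrist_force: [0.6, -0.0, -0.7]
finger_gap: -0.2
finger_force: 0.0
```

{"api": "servo_tool", "payload": {"series": [[0, 0, 15, 0, 0, 0], [0, 0, 15, 0, 0, 0], [0, 0, 15, 0, 0, 0], [0, 0, 12, 0, 0, 0], [0, 0, 0, 0, 0, 0]]}}

```text
clock: 5.35
position: [453.2, -303.5, 137.8]
tcp_rot: [-2.22, -2.22, 0.0]
wrist_force: [-0.3, 0.3, 0.7]
finger_gap: -0.4
finger_force: 0.0
```

{"api": "servo_tool", "payload": {"series": [[8, 0, 0, 0, 0, 0], [8, 1, 0, 0, 0, 0], [8, 1, 0, 0, 0, 0], [8, 2, 0, 0, 0, 0], [8, 2, 0, 0, 0, 0]]}}

```text
clock: 5.98
position: [459.8, -263.8, 139.0]
tcp_rot: [2.222, 2.221, 0.0]
wrist_force: [0.8, 0.5, 0.4]
finger_gap: -0.1
finger_force: 0.2
```

{"api": "servo_tool", "payload": {"series": [[8, 2, 0, 0, 0, 0], [8, 2, 0, 0, 0, 0], [8, 2, 0, 0, 0, 0], [8, 3, 0, 0, 0, 0], [8, 3, 0, 0, 0, 0]]}}

```text
clock: 6.6
position: [471.9, -223.9, 138.9]
tcp_rot: [2.222, 2.221, 0.0]
wrist_force: [0.8, -1.1, -0.5]
finger_gap: -0.0
finger_force: 0.4
```

```bash
python3 - <<'E'
from h import *
p,P=cloud('scene')
m=(P[...,2]>176)&(P[...,2]<187)&(P[...,0]>400)&(P[...,0]<620)&(P[...,1]<-100)&(P[...,1]>-330)
q=P[m];print(m.sum());o=np.argsort(q[:,0]); print(q[o][::max(1,len(o)//25)].round(0).tolist())
cv2.imwrite('pics/d3.png',cv2.resize(p[100:220,300:400],(500,600),interpolation=2)[...,::-1])
E
```

```text
290
[[430.0, -171.0, 176.0], [439.0, -177.0, 182.0], [448.0, -181.0, 180.0], [453.0, -196.0, 184.0], [461.0, -197.0, 183.0], [464.0, -216.0, 181.0], [469.0, -191.0, 179.0], [473.0, -193.0, 176.0], [478.0, -202.0, 183.0], [482.0, -216.0, 183.0], [490.0, -214.0, 183.0], [496.0, -204.0, 181.0], [503.0, -221.0, 185.0], [511.0, -214.0, 181.0], [519.0, -219.0, 185.0], [527.0, -239.0, 184.0], [535.0, -240.0, 181.0], [541.0, -234.0, 184.0], [550.0, -236.0, 179.0], [559.0, -261.0, 180.0], [566.0, -256.0, 182.0], [575.0, -250.0, 177.0], [583.0, -268.0, 185.0], [591.0, -264.0, 183.0], [600.0, -265.0, 183.0], [611.0, -269.0, 180.0], [617.0, -281.0, 184.0]]
```

View pics/d3.png

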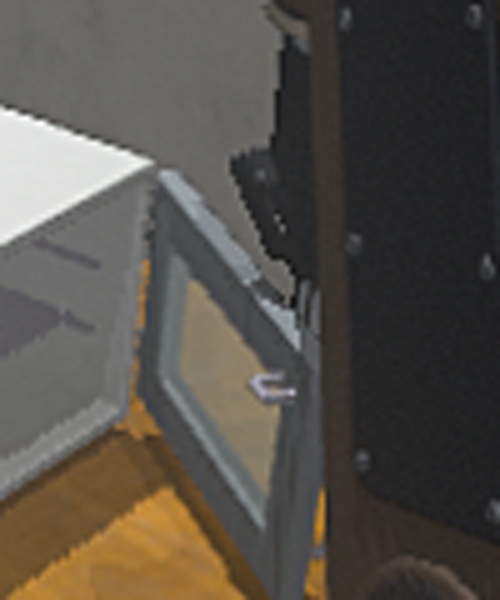

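The door is now closing, with the fingers on its outer face.

{"api": "servo_tool", "payload": {"series": [[8, 3, 0, 0, 0, 0], [8, 3, 0, 0, 0, 0], [8, 4, 0, 0, 0, 0], [8, 4, 0, 0, 0, 0], [8, 5, 0, 0, 0, 0]]}}

```text
clock: 7.28
position: [491.0, -183.8, 138.9]
tcp_rot: [-2.222, -2.221, 0.0]
wrist_force: [-0.3, -0.5, -0.7]
finger_gap: -0.1
finger_force: 0.4
```

{"api": "servo_tool", "payload": {"series": [[8, 6, 0, 0, 0, 0], [7, 6, 0, 0, 0, 0], [7, 7, 0, 0, 0, 0], [7, 7, 0, 0, 0, 0], [6, 8, 0, 0, 0, 0]]}}

```text
clock: 7.9
position: [525.1, -148.9, 138.9]
tcp_rot: [-2.222, -2.221, 0.0]
wrist_force: [-0.5, -0.7, -0.5]
finger_gap: 0.1
finger_force: 0.4
```

{"api": "servo_tool", "payload": {"series": [[6, 8, 0, 0, 0, 0], [5, 8, 0, 0, 0, 0], [4, 8, 0, 0, 0, 0], [3, 8, 0, 0, 0, 0], [2, 6, 0, 0, 0, 0]]}}

```text
clock: 8.52
position: [563.2, -129.3, 138.9]
tcp_rot: [-2.222, -2.221, 0.0]
wrist_force: [-1.4, 0.4, 0.9]
finger_gap: -0.0
finger_force: 0.4
```

{"api": "servo_tool", "payload": {"series": [[3, 5, 0, 0, 0, 0], [2, 5, 0, 0, 0, 0], [1, 4, 0, 0, 0, 0], [1, 3, 0, 0, 0, 0], [0, 3, 0, 0, 0, 0]]}}

```text
clock: 9.15
position: [582.8, -122.4, 138.9]
tcp_rot: [-2.222, -2.221, 0.0]
wrist_force: [-0.3, -0.4, -1.1]
finger_gap: -0.2
finger_force: 0.4
```

{"api": "servo_tool", "payload": {"series": [[0, 2, 0, 0, 0, 0], [0, 2, 0, 0, 0, 0], [0, 2, 0, 0, 0, 0], [0, 1, 0, 0, 0, 0], [0, 1, 0, 0, 0, 0]]}}

```text
clock: 9.78
position: [589.4, -122.1, 138.6]
tcp_rot: [-2.221, -2.219, 0.002]
wrist_force: [-6.6, 3.5, 1.8]
finger_gap: -0.2
finger_force: 3.1
```

{"api": "servo_tool", "payload": {"series": [[0, 1, 0, 0, 0, 0], [0, 1, 0, 0, 0, 0], [0, 1, 0, 0, 0, 0], [0, 1, 0, 0, 0, 0], [0, 1, 0, 0, 0, 0]]}}

```text
clock: 10.4
position: [595.6, -122.5, 138.9]
tcp_rot: [-2.222, -2.221, 0.0]
wrist_force: [-4.0, -1.5, 1.6]
finger_gap: -0.1
finger_force: 2.3
```

{"api": "servo_tool", "payload": {"series": [[0, 1, 0, 0, 0, 0], [0, 1, 0, 0, 0, 0], [0, 1, 0, 0, 0, 0], [0, 1, 0, 0, 0, 0], [0, 0, 0, 0, 0, 0]]}}

```text
clock: 11.02
position: [596.1, -122.4, 138.7]
tcp_rot: [-2.218, -2.218, 0.007]
wrist_force: [-23.3, -2.8, 16.2]
finger_gap: -0.1
finger_force: 12.0
```

The push met a hard stop after the snap. I'll back off, lift, open the fingers and check.

{"api": "servo_tool", "payload": {"series": [[0, -6, 0, 0, 0, 0], [0, -20, 0, 0, 0, 0], [0, -25, -10, 0, 0, 0], [0, -10, -40, 0, 0, 0], [0, 0, -40, 0, 0, 0]]}}

```text
clock: 11.65
position: [537.9, -122.4, 229.9]
tcp_rot: [-2.222, -2.22, 0.0]
wrist_force: [1.7, -0.4, -0.2]
finger_gap: 0.1
finger_force: 0.0
```

{"api": "servo_tool", "payload": {"series": [[20, 0, -40, 0, 0, 0], [40, 0, -40, 0, 0, 0], [40, 0, 0, 0, 0, 0], [40, 0, 0, 0, 0, 0], [0, 0, 0, 0, 0, 0]], "fingers": -1}}

```text
clock: 12.28
position: [538.9, 19.9, 309.2]
tcp_rot: [2.219, 2.224, 0.002]
wrist_force: [-0.4, -0.4, -0.4]
finger_gap: 84.9
finger_force: 0.0
```

```bash
python3 - <<'E'
from h import *
print(get_state()['position'])
p,P=cloud('top');s,Q=cloud('scene')
for n,P in(('top',P),('scene',Q)):
    m=(P[...,2]>165)&(P[...,2]<184)&(P[...,0]>560)&(P[...,0]<660)&(P[...,1]<-40)&(P[...,1]>-310)
    q=P[m].astype(np.float32); print(n,len(q),cv2.minAreaRect(q[:,:2]) if len(q)>4 else '')
    # finger tip
    m=(P[...,0]>450)&(P[...,0]<640)&(P[...,1]>-90)&(P[...,1]<140)&(P[...,2]>205)&(P[...,2]<330)
    q=P[m]
    for z in range(205,330,12):
        k=q[(q[:,2]>=z)&(q[:,2]<z+12)]
        if len(k)>1: print(z,len(k),k.min(0).round(),k.max(0).round())
cv2.imwrite('pics/e1.png',np.hstack([cv2.resize(p[100:300,180:430],(400,320)),cv2.resize(s[80:330,190:390],(256,320))])[...,::-1])
E
```

```text
[538.91979598  19.88099736 309.16602455]Traceback (most recent call last):
  File "<stdin>", line 6, in <module>
cv2.error: OpenCV(4.12.0) /io/opencv/modules/imgproc/src/convhull.cpp:143: error: (-215:Assertion failed) total >= 0 && (depth == CV_32F || depth == CV_32S) in function 'convexHull'
```

```bash
cat > c.py <<'E'
from h import *
import sys
t=get_state()['position'];print(t)
p,P=cloud('top');s,Q=cloud('scene')
for n,P in(('top',P),('scene',Q)):
    m=(P[...,2]>165)&(P[...,2]<184)&(P[...,0]>560)&(P[...,0]<660)&(P[...,1]<-40)&(P[...,1]>-310)
    q=P[m].astype(np.float32); print(n,len(q),cv2.minAreaRect(np.ascontiguousarray(q[:,:2])) if len(q)>4 else '')
    d=np.abs(P[...,:2]-t[:2]).max(-1)
    m=(d<80)&(P[...,2]>t[2]-60)&(P[...,2]<t[2]+70)&(P[...,2]>185)
    q=P[m]
    for z in np.arange(t[2]-60,t[2]+70,10):
        k=q[(q[:,2]>=z)&(q[:,2]<z+10)]
        if len(k)>1: print((z-t[2]).round(),len(k),(k.min(0)-t).round(),(k.max(0)-t).round())
cv2.imwrite(sys.argv[1],np.hstack([cv2.resize(p[100:300,180:430],(400,320)),cv2.resize(s[80:330,190:390],(256,320))])[...,::-1])
E
python3 c.py pics/e1.png
```

```text
[538.96606282  17.71719086 308.97553867]
top 30 ((633.6778564453125, -286.86029052734375), (19.556312561035156, 16.293989181518555), 81.54686737060547)
scene 547 ((620.3372802734375, -162.73011779785156), (245.1721649169922, 61.118438720703125), 85.77017974853516)
30.0 13 [-52.  -9.  37.] [50.  9. 40.]
40.0 63 [-59. -10.  40.] [49. 12. 50.]
50.0 79 [-60. -12.  50.] [52. 12. 60.]
60.0 76 [-60. -12.  60.] [51. 11. 70.]
```

View pics/e1.png

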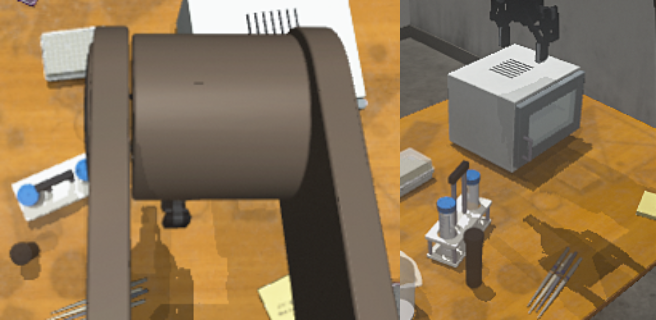

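The door looks shut and flush in the scene view. Open fingertips sit about 37 mm above the reported TCP, which matches the shut offset, so I'll grasp with that correction.

{"api": "servo_tool", "payload": {"series": [[40, 0, 0, 0, 0, 0], [40, 0, 0, 0, 0, 0], [40, 0, 0, 0, 0, 0], [34, -4, 0, 0, 0, 0], [0, 0, 0, 0, 0, -10]]}}

```text
clock: 13.1
position: [535.0, 172.7, 308.7]
tcp_rot: [-2.016, -2.409, -0.0]
wrist_force: [0.1, -0.3, 0.2]
finger_gap: 85.3
finger_force: 0.0
```

{"api": "servo_tool", "payload": {"series": [[0, 0, 0, 0, 0, -10], [0, 0, 0, 0, 0, -1.7], [0, 0, 40, 0, 0, 0], [0, 0, 40, 0, 0, 0], [0, 0, 0, 0, 0, 0]]}}

```text
clock: 13.72
position: [533.4, 170.5, 226.7]
tcp_rot: [-1.767, -2.593, 0.006]
wrist_force: [0.2, 0.3, 0.5]
finger_gap: 85.0
finger_force: 0.0
```

```bash
python3 - <<'E'
from h import *
st=get_state();t=st['position'];print(t,R.from_rotvec(st['tcp_rot']).as_matrix().round(3).tolist())
s,Q=cloud('scene');I=s.astype(int)
X=Q.reshape(-1,3)
m=(I.max(2)<90)&(Q[...,2]>150)&(Q[...,2]<176)&(np.abs(Q[...,0]-532)<50)&(np.abs(Q[...,1]-172)<50)
q=np.ascontiguousarray(Q[m][:,:2].astype(np.float32));print('bar',len(q),cv2.minAreaRect(q),np.percentile(Q[m][:,2],95))
Rt=R.from_rotvec(st['tcp_rot']).as_matrix()
L=(Q-t)@Rt
m=(np.abs(L[...,0])<30)&(np.abs(L[...,1])<75)&(L[...,2]<0)&(L[...,2]>-75)
k=L[m]
for z in range(-75,0,8):
    a=k[(k[:,2]>=z)&(k[:,2]<z+8)]
    if len(a)>1: print(z,len(a),a.min(0).round(),a.max(0).round())
# door plane
m=(Q[...,2]>110)&(Q[...,2]<180)&(Q[...,0]>560)&(Q[...,0]<660)&(Q[...,1]<-40)&(Q[...,1]>-300)
d=Q[m][:,:2].astype(np.float32);f=cv2.fitLine(np.ascontiguousarray(d),cv2.DIST_HUBER,0,.01,.01).ravel();print('door',f,np.degrees(np.arctan2(f[0],-f[1])))
E
```

```text
[533.36378968 170.49533158 226.72033446] [[-0.366, 0.931, -0.005], [0.931, 0.366, -0.001], [0.001, -0.005, -1.0]]
bar 143 ((530.5432739257812, 172.6760711669922), (12.28466510772705, 62.291507720947266), 21.901535034179688) 169.4947757542151
-75 62 [-11. -59. -75.] [ 14.  55. -67.]
-67 59 [ -9. -58. -67.] [ 14.  54. -59.]
-59 54 [ -8. -59. -59.] [ 14.  54. -51.]
-51 59 [ -9. -58. -51.] [ 14.  54. -43.]
-43 21 [ -8. -54. -42.] [ 12.  53. -37.]
door [ 7.5649120e-02 -9.9713451e-01  6.1434772e+02 -1.6730534e+02] 4.3385196
```

The fingers are centred on the bar to within 1 mm, and the door fit confirms it is shut. Descending.

{"api": "servo_tool", "payload": {"series": [[0, 0, 30, 0, 0, 0], [0, 0, 30, 0, 0, 0], [0, 0, 25, 0, 0, 0], [0, 0, 15, 0, 0, 0], [0, 0, 10, 0, 0, 0]]}}

```text
clock: 14.4
position: [535.8, 171.7, 119.4]
tcp_rot: [1.765, 2.598, 0.002]
wrist_force: [0.6, 0.1, -0.1]
finger_gap: 85.0
finger_force: 0.0
```

{"api": "servo_tool", "payload": {"series": [[0, 0, 0, 0, 0, 0], [0, 0, 0, 0, 0, 0], [0, 0, 0, 0, 0, 0], [0, 0, 0, 0, 0, 0], [0, 0, 0, 0, 0, 0]], "fingers": 0.6, "force": 60}}

```text
clock: 15.02
position: [535.0, 171.6, 119.1]
tcp_rot: [1.764, 2.599, 0.0]
wrist_force: [0.4, 0.3, -0.3]
finger_gap: 17.1
finger_force: 0.0
```

{"api": "servo_tool", "payload": {"series": [[0, 0, 0, 0, 0, 0], [0, 0, 0, 0, 0, 0], [0, 0, 0, 0, 0, 0], [0, 0, 0, 0, 0, 0], [0, 0, 0, 0, 0, 0]], "fingers": 1}}

```text
clock: 15.65
position: [534.9, 171.6, 119.1]
tcp_rot: [1.764, 2.599, 0.0]
wrist_force: [-1.5, -0.1, 4.8]
finger_gap: 11.0
finger_force: 59.8
```

{"api": "servo_tool", "payload": {"series": [[0, 0, -1, 0, 0, 0], [0, 0, -2, 0, 0, 0], [0, 0, -4, 0, 0, 0], [0, 0, -6, 0, 0, 0], [0, 0, -7, 0, 0, 0]]}}

```text
clock: 16.27
position: [534.9, 171.6, 139.4]
tcp_rot: [1.764, 2.599, 0.0]
wrist_force: [0.8, 0.0, -2.8]
finger_gap: 10.9
finger_force: 58.5
```

```bash
python3 c.py pics/g1.png | head -1
```

```text
[534.94367056 171.56651606 139.39246795]
```

View pics/g1.png

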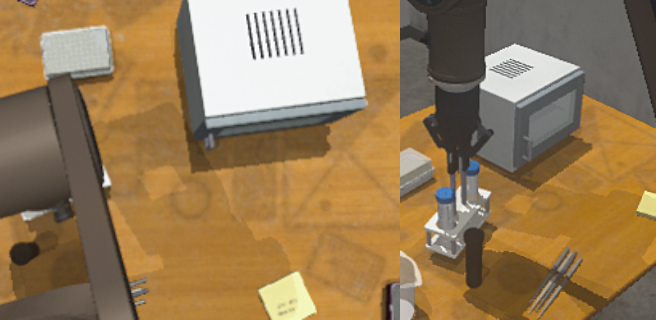

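The carrier is held level, both tubes are seated, and the door is shut and flush (top view). Raising further.

{"api": "servo_tool", "payload": {"series": [[0, 0, -7, 0, 0, 0], [0, 0, -9, 0, 0, 0], [0, 0, -10, 0, 0, 0], [0, 0, -10, 0, 0, 0], [0, 0, -10, 0, 0, 0]]}}

```text
clock: 17.0
position: [535.0, 171.6, 185.7]
tcp_rot: [1.764, 2.599, 0.0]
wrist_force: [0.8, -0.3, -3.8]
finger_gap: 10.8
finger_force: 58.5
```

{"api": "servo_tool", "payload": {"series": [[0, 0, -10, 0, 0, 0], [0, 0, -10, 0, 0, 0], [0, 0, -10, 0, 0, 0], [0, 0, -10, 0, 0, 0], [0, 0, -10, 0, 0, 0]]}}

```text
clock: 17.62
position: [534.9, 171.6, 235.5]
tcp_rot: [-1.764, -2.599, 0.0]
wrist_force: [0.5, -0.0, -4.0]
finger_gap: 10.6
finger_force: 58.5
```

{"api": "servo_tool", "payload": {"series": [[0, 0, -10, 0, 0, 0], [0, 0, -8, 0, 0, 0], [0, 0, -5, 0, 0, 0], [0, 0, -3, 0, 0, 0], [0, 0, -1, 0, 0, 0]]}}

```text
clock: 18.25
position: [534.9, 171.6, 261.9]
tcp_rot: [-1.764, -2.599, 0.0]
wrist_force: [0.1, -0.7, -2.7]
finger_gap: 10.6
finger_force: 58.5
```

{"api": "servo_tool", "payload": {"series": [[0, 0, 0, 0, 0, 0], [0, 0, 0, 0, 0, 0], [0, 0, 0, 0, 0, 0], [0, 0, 0, 0, 0, 0], [0, 0, 0, 0, 0, 0]]}}

```text
clock: 18.88
position: [534.9, 171.6, 261.9]
tcp_rot: [-1.764, -2.599, 0.0]
wrist_force: [0.1, -0.3, -2.6]
finger_gap: 10.8
finger_force: 58.5
```

```bash
python3 - <<'E'
from h import *
s,Q=cloud('scene');hsv=cv2.cvtColor(s,cv2.COLOR_RGB2HSV);I=s.astype(int)
near=(np.abs(Q[...,0]-532)<90)&(np.abs(Q[...,1]-172)<90)
m=near&(hsv[...,0]>95)&(hsv[...,0]<120)&(hsv[...,1]>120)&(Q[...,2]>200)
n,l,st,c=cv2.connectedComponentsWithStats(m.astype(np.uint8))
for i in range(1,n):
    if st[i,4]>20: k=Q[l==i];print('cap',np.median(k,0).round(),np.percentile(k[:,2],97).round(1))
m=near&(I.min(2)>130)&(Q[...,2]>60)&(Q[...,2]<250);k=Q[m];print('white z',np.percentile(k[:,2],[1,99]).round(1))
cv2.imwrite('pics/f.png',cv2.resize(s[60:320,130:390],(560,560))[...,::-1])
E
```

```text
cap [547. 125. 268.] 269.0
cap [515. 217. 268.] 269.7
white z [148.3 242.4]
```

View pics/f.png

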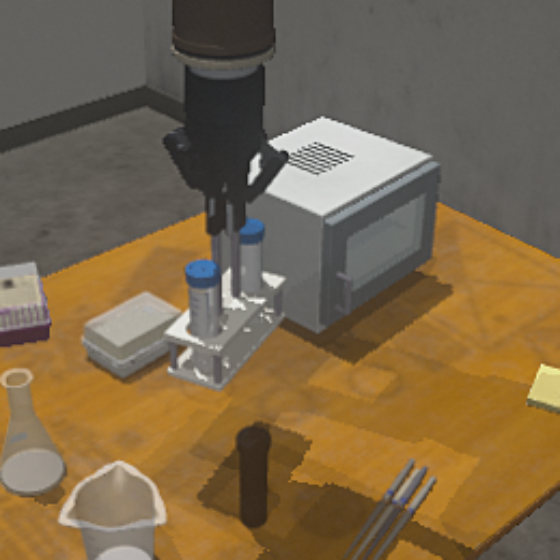

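Caps sit at z = 269 (128 at the start), so the carrier is up about 141 mm and level. Both tubes are seated, the door is shut and the bystanders are untouched.

```bash
python3 -c "
from rig import bot
print(bot.sign_off())"
```

```text
the job is handed in; nothing more can be done
None
```

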